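# Close the denture flask with its pinned cover plate

## Task

Slide the aluminium cover plate out from under the clear roof of its rack, set it lying squarely on the green pad and let go of it. Then take it again, carry it level to the brass flask and lower it gently so that both guide pins enter its holes together and it lies fully home, flat on the flask; either way round will do. Do not force or drop it, and leave the bottle, bowl and jar where they are.

Things in the scene. Friction and masses are not known exactly. Their poses are not given: they have to be found in the camera images.
- cover: Loose aluminium plate, 150 (x) x 100 (y) x 10 mm, about 0.45 kg, same after a half turn. Origin: centre of its underside; z up. 13 mm through holes at (55,35) and (-55,-35) mm. On top: black bridge handle along y at the middle; red lugs at x = 67 and -67 mm. Starts flat on the rack's board, handle and +x lug under the roof, -x lug outside; x about along the rack's.
- handle (a point): Centre of the bridge handle's bar, 47 mm above the plate's underside, x = y = 0. Bar 70 mm long along the plate's y, 12 mm thick (x), 14 mm high, on two 10 mm posts at y = 30 and -30 mm. The plate balances here. 54 mm free between the bar and each lug.
- lug (a point): Grip point on the red lug at the plate's -x end (the one outside the roof at the start), 67 mm from the plate's centre and 38 mm above its underside. The lug is 14 x 14 mm, rising 40 mm above the plate's top; free on both y sides.
- hole0 (a point): Centre of the plate's hole at (+55,+35) mm, at the underside.
- hole1 (a point): Centre of the plate's hole at (-55,-35) mm, at the underside.
- rack: Fixed rack: grey board 200 mm wide (y), 8 mm thick, x = -95 to 210 mm. Origin: on the bench under the green pad's centre; x points in under the roof, away from the robot. Clear roof with blue edges over x = 105 to 205 mm, underside 72, top 78 mm above the bench, 10 mm above the plate's handle; white 10 mm side walls at y = 95 and -95 mm; front and back open.
- pad (a point): Centre of the green pad, on the board's top face (8 mm above the bench). The pad is a flat green rectangle flush with the board, 170 (x) x 120 (y) mm, 10 mm larger than the plate on every side; axes as the rack's. The plate slides freely onto it, no step.
- flask: Fixed lower half of the flask, a brass block 160 (x) x 110 (y) mm on a dark 190 x 140 x 10 mm foot, its flat top 45 mm above the bench. Origin: on the bench under its centre; z up. Two steel guide pins, 10 mm diameter, stand on its top at (+55,+35) and (-55,-35) mm, 27 mm tall, the last 9 mm tapered to a 5 mm tip.
- seat (a point): Centre of the flask's flat top, 45 mm above the bench: where the centre of the plate's underside comes to lie when it is home. Axes as the flask's.
- pin0 (a point): Tip of the guide pin at (+55,+35) mm, 72 mm above the bench.
- pin1 (a point): Tip of the guide pin at (-55,-35) mm, 72 mm above the bench.
- resin_bottle: Amber bottle with white cap, 56 mm across, 130 mm tall, to be left alone. Origin: centre of its underside.
- mixing_bowl: Green mixing bowl, 90 mm across, 45 mm tall, to be left alone. Origin: centre of its underside.
- powder_jar: Small blue jar with white lid, 54 mm across, 55 mm tall, to be left alone. Origin: centre of its underside.
Not all that is in view belongs to the job. Leave any blue or orange look-alike of the cover alone.

How it is judged:
On the way, in this order (a step that is already met when the one before it is completed fails the run):
1. the plate lies squarely on the green pad, at rest and released (x of cover in the frame of pad between -0.015 and 0.015 m and y of cover in the frame of pad between -0.015 and 0.015 m and z of cover in the frame of pad below 0.003 m and angle between the x axis of cover and the x axis of rack, either way round below 0.15 rad and contact force between the fingers and cover below 0.1 N and linear speed of cover below 0.01 m/s), for 0.2 s.
2. the plate is held up level over the flask, clear of the pins (height (world z) of cover above 0.072 m and horizontal distance between cover and seat below 0.04 m and angle between cover's own z axis and vertical below 0.15 rad), for 0.1 s.
At the end, for the whole second after the job is handed in: The cover plate lies at rest and released on the flask, both pins through its holes: underside within 3 mm of the flask's top, centre within 4 mm, turned less than 0.06 rad (either way round), tilted less than 0.03 rad (z of cover in the frame of seat between -0.003 and 0.003 m and horizontal distance between cover and seat below 0.004 m and angle between the x axis of cover and the x axis of flask, either way round below 0.06 rad and angle between cover's own z axis and vertical below 0.03 rad and linear speed of cover below 0.01 m/s and contact force between the fingers and cover below 0.1 N); the robot touches nothing.
It fails at once if the plate is forced against the flask (contact over 40 N) (contact force between cover and flask above 40 N).
It fails at once if the plate is dropped: it comes down onto the flask faster than 0.3 m/s (linear speed of cover above 0.3 m/s and z of cover in the frame of seat below 0.024 m and horizontal distance between cover and seat below 0.03 m).
It fails at once if the plate is tipped more than 0.35 rad from level (angle between cover's own z axis and vertical above 0.35 rad).
It fails at once if the bottle, the bowl or the jar is moved more than 30 mm (distance of any of resin_bottle, mixing_bowl, powder_jar from where it was at the start of the episode above 0.03 m).
It also fails if it takes over 64 s, if anything falls off the work surface, if the arm or the gripper's body presses on something with over 40 N, if the wrist force passes 120 N, or if a joint passes its speed limit or range.

## Robot

A 6-joint arm with a two-finger parallel gripper is mounted at the origin on the work surface. World frame = base frame: x ahead of the robot, y to its left, z up, the work surface at z = 0. Lengths are in m, angles in rad, forces in N, time in s.
With the tool pointing down it reaches from about 0.375 to 0.975 m from the base axis. Payload 3.8 kg.
Tool frame: the origin (TCP) lies midway between the tips of the shut fingers; the grasp point (between the pads) lies 19 mm behind it; z points along the fingers, y is the line along which they close (so a half turn about z gives the same grasp; the last joint's range is limited). The gripper opens to 85 mm and grips with 20 to 120 N. Pads are 22 mm wide; open, the fingers measure 114 mm over their backs; the gripper's body (76 mm by 85 mm) begins 54 mm behind the grasp point. The pads swing forward as they close: fully open they stand 13 mm farther back than shut.
Start: joints at [1.075, 0.264, 1.604, -0, 1.274, -0.037], TCP at [0.299, 0.605, 0.231] pointing down, gripper open.
Joint ranges: [-2.63, 2.63], [-0.94, 2.18], [0.31, 2.57], [-1.31, 4.45], [0, 2.66], [-2.55, 2.55]. Speed limits (rad/s): [2.57, 2.57, 3.14, 3.14, 3.14, 3.14].

## Interface

Orientations are given as a rotation vector (axis times angle).
In Python, from workcell import read_state, vision, ticket gives the robot as it stands. The module is installed in compiled form; this text tells all that it offers.
- The arm moves only by the tool jog_arm, never from a script. Its arguments are lists of equal length, an entry for each row: "turn": the turn, a rotation vector about the tool's x, y, z in rad, a list of three; "delta_pos": the shift along the tool's x, y, z in m, a list of three; "gripper": the finger opening in m, from 0 to 0.0854. In form: {"turn": [[rx, ry, rz], ...], "delta_pos": [[dx, dy, dz], ...], "gripper": [gripper, ...]}. A call has 1 to 20 rows; each row shifts and turns the commanded pose from where the row before left it, along the tool's axes as they then stand; what a row does not reach is not made up. A row lasts 1/12 s, in which the tool goes at most 41.7 mm and 7.16 degrees, less where a joint would pass 70% of its speed; a pose out of reach is approached as far as the arm can. A call with a gripper value outside its range is refused whole. The fingers move at their own pace and stop on an object; "grip_force" is the grip in N (left out, the last holds). Time passes only in rows, so rows that do not move let the fingers close. It gives the time, the measured TCP pose, the force, the opening and the grip force at its end, in the units of the state.
- read_state(): the state, without advancing time (a new reading comes with each control period).
- vision.read_camera(name): name is "scene" or "top"; returns the picture (384x512x3 uint8, red, green, blue); there is no depth.
- vision.calibration(name): a dict with "vfov" (degrees; the focal length in pixels is half the picture's height over the tangent of half this angle, whatever the lens; pixels are square), "cx", "cy" (the principal point, pixels), "R" (3x3) and "t" (3): a world point X has camera coordinates R X + t. Camera axes: x right, y down, z forward; pixel columns grow to the right and rows downward; lengths in m; the calibration is good to about 2 mm. A picture is of the moment at which its call begins. calibration takes no time and is no camera call.
- ticket.finish_job(): hands the job in; it is judged then, once.
The state is a dict: "time": time; "q": joint angles; "joint_vel": joint speeds; "joint_torque": joint torques, N m; "tool_pos": TCP position; "tcp_rot": TCP orientation; "wrist_force": force on the tool from outside, world axes, zero at the start; "torque": the same for the moment, N m; "width": opening from 0.0 (shut) to 1.0 (fully open); "grip_force": force on a finger pad.
Only numpy, scipy, OpenCV 4.12 (cv2) and the standard library are available. Lean on these libraries where they do the work, as an engineer would, in place of code of your own. Each camera call takes 0.05 s, during which the arm holds its last target. There are 200 camera calls.

## Working session

There is one attempt and no reset: what is moved stays moved. The work goes in short steps, Python scripts to look and compute and a tool call to move; the robot and the scene stay as the last step left them, time stands still between calls to the robot, and variables do not carry over. Pictures are saved under pics/ and viewed, at most 10 in all, crops included, and the job is handed in when it is done.

Besides the shell and the picture viewer there is one more tool, called after "Request:" as name(argument=value, ...) on one line, values as JSON. jog_arm: Moves the arm, as the interface text tells. Its arguments: {"type":"object","properties":{"turn":{"type":"array","items":{"type":"array","items":{"type":"number"}}},"delta_pos":{"type":"array","items":{"type":"array","items":{"type":"number"}}},"gripper":{"type":"array","items":{"type":"number"}},"grip_force":{"type":"number"}},"required":["turn","delta_pos","gripper"]}

```bash
mkdir -p pics; python3 - <<'E'
from workcell import read_state, vision
import cv2,numpy as np
for n in("scene","top"):
    im=vision.read_camera(n);np.save(n+"0.npy",im)
    cv2.imwrite(f"pics/{n}0.png",cv2.resize(im[:,:,::-1],(768,576),interpolation=cv2.INTER_CUBIC))
    c=vision.calibration(n);print(n,c)
s=read_state();print(s)
E
```

```text
scene {'vfov': 51.0671299078317, 'cx': 258.91606211190566, 'cy': 192.1640889165571, 'R': array([[-0.5257438 ,  0.85053975, -0.01325086],
       [ 0.65351125,  0.39388483, -0.64635732],
       [-0.54453328, -0.34847794, -0.76291981]]), 't': array([ 0.40606309, -0.29207861,  1.38851211])}
top {'vfov': 55.02922092901467, 'cx': 256.8075207083233, 'cy': 196.48753871713492, 'R': array([[ 0.02554206, -0.99934016,  0.02582358],
       [-0.98923539, -0.02899018, -0.1434326 ],
       [ 0.14408658, -0.02188203, -0.98932312]]), 't': array([-0.11885774,  0.58593354,  1.0543111 ])}
{'time': 0.1, 'q': array([ 1.07510852e+00,  2.64666804e-01,  1.60522810e+00,  5.41761002e-07,
        1.27371633e+00, -3.69168608e-02]), 'joint_vel': array([-0.00022211, -0.00164245, -0.0019829 , -0.00050916, -0.00144851,
       -0.00085042]), 'joint_torque': array([ 2.64391174e-04, -5.16706574e+01, -3.68590343e+01, -1.61691776e-05,
        6.21295781e-03, -2.03248635e-05]), 'tool_pos': array([0.29861919, 0.60461701, 0.230099  ]), 'tcp_rot': array([-7.14211626e-01, -3.05878345e+00,  3.05827600e-03]), 'wrist_force': array([-1.33177603, -0.40916097,  0.46065599]), 'torque': array([-0.00340182, -0.07840006, -0.00652665]), 'grip_force': 0.0, 'width': 0.9977066473713947}
```

View pics/scene0.png

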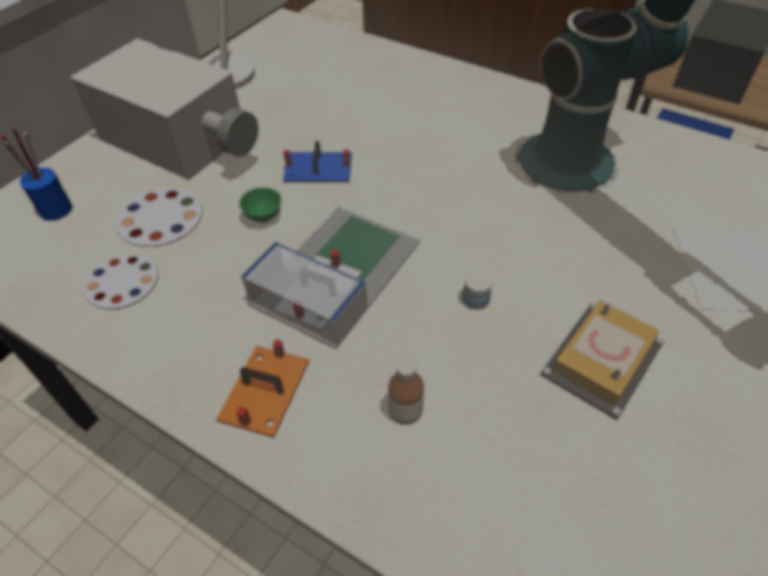

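View pics/top0.png

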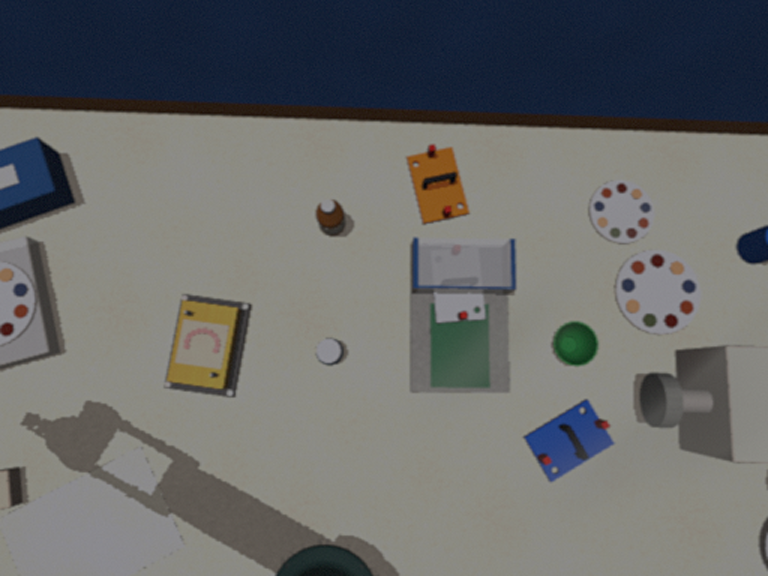

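The top view (768x576 display) shows the rack with roof at (463,265), green pad at (460,345), and the bare aluminium plate sticking out under the roof with its red lug at (463,315).

The flask is at (205,345), with dark pins at about (188,313) and (214,375).

Things that could be taken for the cover:
- Orange plate at (438,185): look-alike.
- Blue plate at (568,440): look-alike.
- White sheet at (135,470): just paper.
- Aluminium plate at (458,300): the one described, under the roof. I choose this one.

Next I'll measure it and take a close crop to check.

```bash
cat > h.py <<'E'
import numpy as np,cv2
from workcell import read_state, vision
C={n:vision.calibration(n) for n in("scene","top")}
def ray(n,uv):
    c=C[n];f=192/np.tan(np.radians(c["vfov"])/2)
    d=np.array([(uv[0]-c["cx"])/f,(uv[1]-c["cy"])/f,1.]);R=c["R"]
    return -R.T@c["t"],R.T@d
def onz(n,uv,z):
    o,d=ray(n,uv);return (o+d*(z-o[2])/d[2])
def proj(n,X):
    c=C[n];f=192/np.tan(np.radians(c["vfov"])/2);p=c["R"]@np.asarray(X,float)+c["t"];return p[:2]/p[2]*f+[c["cx"],c["cy"]]
def tri(u1,u2):  # top, scene
    o1,d1=ray("top",u1);o2,d2=ray("scene",u2)
    s=np.linalg.lstsq(np.c_[d1,-d2],o2-o1,rcond=None)[0]
    a=o1+d1*s[0];b=o2+d2*s[1];return (a+b)/2,np.linalg.norm(a-b)
def blobs(im,lo,hi,box=None,amin=4):
    m=cv2.inRange(cv2.cvtColor(im,cv2.COLOR_RGB2HSV),lo,hi)
    if box:
        k=np.zeros_like(m);k[box[1]:box[3],box[0]:box[2]]=255;m&=k
    n,l,st,ce=cv2.connectedComponentsWithStats(m)
    return [(st[i,4],ce[i].round(2),(l==i).astype(np.uint8)) for i in range(1,n) if st[i,4]>=amin]
E
python3 - <<'E'
from h import *
np.set_printoptions(precision=4,suppress=True)
t=np.load("top0.npy");s=np.load("scene0.npy")
def q(n,im,lo,hi,box,z,lab):
    b=max(blobs(im,lo,hi,box),key=lambda b:b[0]);c=max(cv2.findContours(b[2],0,2)[0],key=cv2.contourArea)
    P=np.array([onz(n,p,z)[:2] for p in c[:,0]],np.float32)
    r=cv2.minAreaRect(P);print(lab,n,b[0],b[1],"ctr",np.array(r[0]),"size",np.array(r[1]),"ang",r[2])
q("top",t,(40,60,30),(90,255,255),(270,190,345,265),.008,"pad")
q("scene",s,(40,40,30),(90,255,255),(190,135,280,195),.008,"pad")
q("top",t,(18,90,80),(35,255,255),(100,190,175,275),.045,"flask")
q("scene",s,(12,90,80),(30,255,255),(355,195,450,275),.045,"flask")
for n,im,bx in(("top",t,(270,150,345,225)),("scene",s,(160,155,245,225))):
    for b in blobs(im,(0,110,40),(8,255,255),bx,3)+blobs(im,(172,110,40),(180,255,255),bx,3): print("red",n,b[0],b[1])
a=cv2.resize(t[150:270,262:352,::-1],(540,600)[::1],interpolation=cv2.INTER_CUBIC)[:,:400]
b=cv2.resize(t[190:270,105:175,::-1],(400,457),interpolation=cv2.INTER_CUBIC)
o=np.zeros((600,800,3),np.uint8);o[:,:400]=cv2.resize(t[155:225,265:345,::-1][:, :],(400,600) if 0 else (400,350),interpolation=cv2.INTER_CUBIC) .repeat(1,0)[:350].copy() if 0 else 0
o[:350,:400]=cv2.resize(t[150:220,265:345,::-1],(400,350),interpolation=cv2.INTER_CUBIC)
o[:457,400:]=b
cv2.imwrite("pics/crop1.png",o)
E
```

```text
pad top 1101 [301.65 229.95] ctr [ 0.497 -0.255] size [0.161  0.1139] ang 0.7891156077384949
pad scene 1060 [239.64 162.98] ctr [ 0.4794 -0.256 ] size [0.1355 0.1167] ang 0.8292232751846313
flask top 1172 [134.9  229.53] ctr [0.4829 0.2506] size [0.1108 0.1609] ang 83.44495391845703
flask scene 1300 [403.97 234.22] ctr [0.4855 0.2518] size [0.1117 0.1634] ang 83.46189880371094
red top 18 [308.28 209.78]
red scene 22 [223.   168.36]
```

View pics/crop1.png

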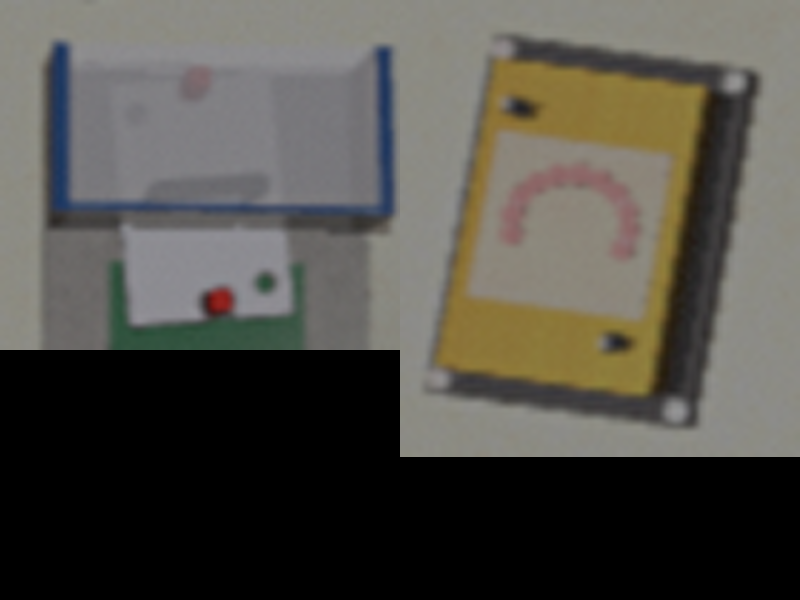

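The crop confirms the choice: a bare aluminium plate under the roof, with its red lug at top pixel (308,210), its hole at (318,206), and the handle and second lug visible through the roof. The flask's pins are at about (125,208) and (143,250).

```bash
cat >> h.py <<'E'
def pose():
    from scipy.spatial.transform import Rotation as Ro
    s=read_state();R=Ro.from_rotvec(s["tcp_rot"]).as_matrix();psi=np.arctan2(R[1,1],R[0,1])
    return s,R,psi
def plan(target,psi_t):
    "tool-frame shift now (before turning), shift after turning, and turn about tool z"
    s,R,psi=pose();d=np.asarray(target)-s["tool_pos"]
    th=psi-psi_t; th=(th+np.pi)%(2*np.pi)-np.pi
    R2=R@cv2.Rodrigues(np.array([0,0,th]))[0]
    print("t",round(s["time"],2),"pos",s["tool_pos"].round(4),"psi",round(psi,4),"z",R[:,2].round(4),"turn",round(th,4),"pre",(R.T@d).round(4),"post",(R2.T@d).round(4),"q",s["q"].round(2),"F",s["wrist_force"].round(1),"w",round(s["width"]*.0854,4),"gf",round(s["grip_force"],1))
E
python3 - <<'E'
from h import *
np.set_printoptions(precision=4,suppress=True)
print("cams",ray("top",(0,0))[0],ray("scene",(0,0))[0])
L,e=tri((308.28,209.78),(223,168.36));print("lug",L,e)
for z in(.046,.052,.058): print(z,onz("top",(308.28,209.78),z),onz("scene",(223,168.36),z))
f=lambda x,y:(265+x/5,150+y/5)
for n,p,z in(("front L",(130,325),.018),("front R",(293,313),.018),("hole1",(265,282),.018),("roof front L",(62,208),.078),("roof front R",(384,213),.078),("lug back",(197,78),.058)):
    print(n,onz("top",np.array(f(*p))-.5,z))
g=lambda x,y:(105+x/5.714-.5,190+y/5.714-.5)
for p in((508,103),(606,342)): print("pin",onz("top",g(*p),.072))
for p in((525,106),(622,343)): print("pinbase",onz("top",g(*p),.045))
plan((.56,-.25,.2),1.66)
E
```

```text
cams [ 0.4307 -0.0787  1.1302] [1.1605 0.2535 0.8759]
lug [ 0.5521 -0.2548  0.0551] 0.0005044961064921005
0.046 [ 0.5533 -0.2565  0.046 ] [ 0.5453 -0.2602  0.046 ]
0.052 [ 0.5526 -0.2555  0.052 ] [ 0.5497 -0.2565  0.052 ]
0.058 [ 0.5519 -0.2545  0.058 ] [ 0.5542 -0.2527  0.058 ]
front L [ 0.5405 -0.207   0.018 ]
front R [ 0.5506 -0.3064  0.018 ]
hole1 [ 0.5691 -0.2893  0.018 ]
roof front L [ 0.6015 -0.1598  0.078 ]
roof front R [ 0.6041 -0.3473  0.078 ]
lug back [ 0.6857 -0.2407  0.058 ]
pin [0.5474 0.0794 0.072 ]
pin [0.4297 0.0251 0.072 ]
pinbase [0.5491 0.0746 0.045 ]
pinbase [0.4294 0.0196 0.045 ]
t 0.1 pos [0.2986 0.6046 0.2301] psi 1.112 z [-0.001  -0.0018 -1.    ] turn -0.548 pre [-0.6128 -0.6504  0.0314] post [-0.1842 -0.8745  0.0314] q [ 1.08  0.26  1.61  0.    1.27 -0.04] F [-1.3 -0.4  0.5] w 0.0852 gf 0.0
```

Request:
jog_arm(turn=[[0,0,-0.112],[0,0,-0.112],[0,0,-0.112],[0,0,-0.112],[0,0,-0.112]], delta_pos=[[0,0,0],[0,0,0],[0,0,0],[0,0,0],[0,0,0]], gripper=[0.05,0.05,0.05,0.05,0.05], grip_force=40)

```text
time: 0.52
tool_pos: [0.2987, 0.6048, 0.2305]
tcp_rot: [0.168, -3.136, 0.002]
wrist_force: [-0.1, 0.1, -0.1]
width: 0.584
grip_force: 0.0
```

```bash
python3 -c "
from h import *
plan((.553,-.2555,.2),1.672)"
```

```text
t 0.52 pos [0.2987 0.6048 0.2305] psi 1.6775 z [-6.0e-04 -1.2e-03 -1.0e+00] turn 0.0055 pre [-0.1612 -0.8825  0.0313] post [-0.1661 -0.8816  0.0313] q [ 1.08  0.26  1.6  -0.    1.27 -0.6 ] F [-0.1  0.1 -0.1] w 0.0499 gf 0.0
```

Request:
jog_arm(turn=[[0,0,0],[0,0,0],[0,0,0],[0,0,0],[0,0,0],[0,0,0],[0,0,0],[0,0,0],[0,0,0],[0,0,0],[0,0,0],[0,0,0],[0,0,0],[0,0,0],[0,0,0],[0,0,0],[0,0,0],[0,0,0],[0,0,0],[0,0,0]], delta_pos=[[-0.006,-0.035,0.001],[-0.006,-0.035,0.001],[-0.006,-0.035,0.001],[-0.006,-0.035,0.001],[-0.006,-0.035,0.001],[-0.006,-0.035,0.001],[-0.006,-0.035,0.001],[-0.006,-0.035,0.001],[-0.006,-0.035,0.001],[-0.006,-0.035,0.001],[-0.006,-0.035,0.001],[-0.006,-0.035,0.001],[-0.006,-0.035,0.001],[-0.006,-0.035,0.001],[-0.006,-0.035,0.001],[-0.006,-0.035,0.001],[-0.006,-0.035,0.001],[-0.006,-0.035,0.001],[-0.006,-0.035,0.001],[-0.006,-0.035,0.001]], gripper=[0.05,0.05,0.05,0.05,0.05,0.05,0.05,0.05,0.05,0.05,0.05,0.05,0.05,0.05,0.05,0.05,0.05,0.05,0.05,0.05])

```text
time: 2.18
tool_pos: [0.4888, -0.0808, 0.2109]
tcp_rot: [0.158, -3.137, -0.0]
wrist_force: [0.1, -0.0, 0.4]
width: 0.586
grip_force: 0.0
```

Request:
jog_arm(turn=[[0,0,0.006],[0,0,0],[0,0,0],[0,0,0],[0,0,0],[0,0,0],[0,0,0],[0,0,0]], delta_pos=[[-0.007,-0.03,0.002],[-0.007,-0.03,0.002],[-0.007,-0.03,0.002],[-0.007,-0.03,0.002],[-0.007,-0.03,0.002],[-0.006,-0.03,0.001],[0,0,0],[0,0,0]], gripper=[0.05,0.05,0.05,0.05,0.05,0.05,0.05,0.05])

```text
time: 2.85
tool_pos: [0.5468, -0.2555, 0.1993]
tcp_rot: [0.145, -3.137, -0.002]
wrist_force: [-0.3, -0.3, 0.4]
width: 0.582
grip_force: 0.0
```

```bash
python3 -c "
from h import *
plan((.553,-.2555,.028),1.672)"
```

```text
t 2.85 pos [ 0.5468 -0.2555  0.1993] psi 1.6635 z [-0.0015  0.001  -1.    ] turn -0.0085 pre [-0.0064 -0.0008  0.1713] post [-0.0064 -0.0008  0.1713] q [-0.48  0.15  1.8   0.    1.19 -2.14] F [-0.3 -0.3  0.4] w 0.0497 gf 0.0
```

Request:
jog_arm(turn=[[0,0,-0.008],[0,0,0],[0,0,0],[0,0,0],[0,0,0],[0,0,0],[0,0,0],[0,0,0],[0,0,0]], delta_pos=[[-0.005,-0.001,0.02],[0,0,0.03],[0,0,0.03],[0,0,0.03],[0,0,0.025],[0,0,0.02],[0,0,0.01],[0,0,0.005],[0,0,0]], gripper=[0.05,0.05,0.05,0.05,0.05,0.05,0.05,0.05,0.05])

```text
time: 3.6
tool_pos: [0.5515, -0.2538, 0.0294]
tcp_rot: [0.163, -3.136, -0.002]
wrist_force: [-0.9, 0.4, -0.9]
width: 0.589
grip_force: 0.0
```

```bash
python3 -c "
from h import *
plan((.553,-.2555,.028),1.672)
im=vision.read_camera('top');sc=vision.read_camera('scene')
o=np.zeros((450,800,3),np.uint8);o[:,:400]=cv2.resize(im[150:240,265:345,::-1],(400,450),interpolation=2);o[:,400:]=cv2.resize(sc[130:220,185:265,::-1],(400,450),interpolation=2);cv2.imwrite('pics/c2.png',o)"
```

```text
t 3.6 pos [ 0.5515 -0.2538  0.0294] psi 1.6747 z [-0.0018  0.0011 -1.    ] turn 0.0027 pre [-0.0014 -0.0019  0.0014] post [-0.0014 -0.0019  0.0014] q [-0.47  0.34  1.92  0.    0.89 -2.15] F [-0.9  0.4 -0.9] w 0.0503 gf 0.0
```

View pics/c2.png

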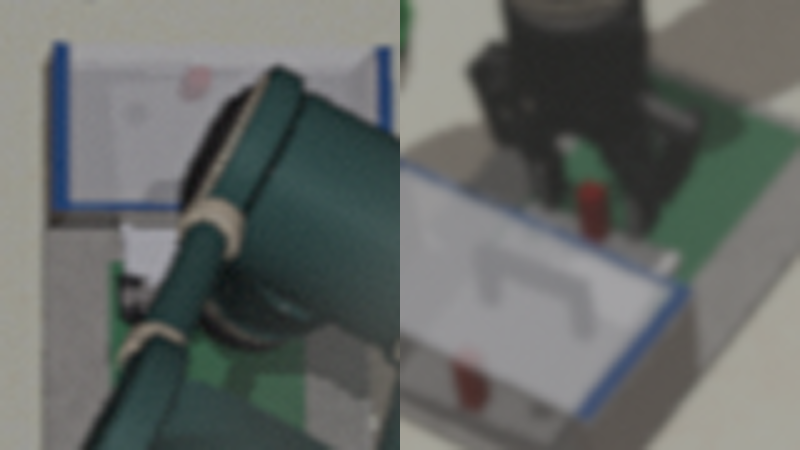

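The crop shows the red lug at (592,210), standing between the open fingers. I'll close on it.

Request:
jog_arm(turn=[[0,0,0],[0,0,0],[0,0,0],[0,0,0],[0,0,0],[0,0,0],[0,0,0],[0,0,0],[0,0,0],[0,0,0]], delta_pos=[[-0.001,-0.002,0],[0,0,0],[0,0,0],[0,0,0],[0,0,0],[0,0,0],[0,0,0],[0,0,0],[0,0,0],[0,0,0]], gripper=[0.05,0.02,0.005,0.005,0.005,0.005,0.005,0.005,0.005,0.005], grip_force=40)

```text
time: 4.53
tool_pos: [0.554, -0.2571, 0.0313]
tcp_rot: [-0.162, 3.136, -0.001]
wrist_force: [-0.2, -0.3, 5.6]
width: 0.148
grip_force: 40.3
```

```bash
python3 -c "
from h import *
plan((.431,-.2555,.0290),1.575)"
```

```text
t 4.53 pos [ 0.554  -0.2571  0.0313] psi 1.6741 z [ 1.2e-03 -7.0e-04 -1.0e+00] turn 0.0991 pre [0.1222 0.0143 0.0022] post [0.123  0.0021 0.0022] q [-0.48  0.34  1.91 -0.    0.89 -2.15] F [-0.2 -0.3  5.6] w 0.0127 gf 40.3
```

Request:
jog_arm(turn=[[0,0,0],[0,0,0],[0,0,0],[0,0,0],[0,0,0],[0,0,0],[0,0,0],[0,0,0],[0,0,0],[0,0,0],[0,0,0],[0,0,0],[0,0,0],[0,0,0],[0,0,0],[0,0,0],[0,0,0],[0,0,0]], delta_pos=[[0,0,-0.001],[0.003,0,-0.001],[0.006,0.001,0],[0.008,0.001,0],[0.008,0.001,0],[0.008,0.001,0],[0.008,0.001,0],[0.008,0.001,0],[0.008,0.001,0],[0.008,0.001,0],[0.008,0.001,0],[0.008,0.001,0],[0.008,0.001,0],[0.008,0.001,0],[0.008,0.001,0],[0.008,0.001,0],[0.006,0,0],[0.002,0,0]], gripper=[0.005,0.005,0.005,0.005,0.005,0.005,0.005,0.005,0.005,0.005,0.005,0.005,0.005,0.005,0.005,0.005,0.005,0.005])

```text
time: 6.03
tool_pos: [0.4304, -0.2551, 0.0322]
tcp_rot: [0.162, -3.137, -0.0]
wrist_force: [0.5, 0.8, -4.8]
width: 0.156
grip_force: 39.1
```

Request:
jog_arm(turn=[[0,0,0.02],[0,0,0.02],[0,0,0.02],[0,0,0.02],[0,0,0.02],[0,0,0],[0,0,0]], delta_pos=[[0,0,0],[0,0,0],[0,0,0],[0,0,0],[0,0,0],[0,0,0],[0,0,0]], gripper=[0.005,0.005,0.005,0.005,0.005,0.005,0.005])

```text
time: 6.62
tool_pos: [0.4319, -0.2554, 0.0323]
tcp_rot: [-0.005, 3.141, -0.0]
wrist_force: [0.6, 0.1, -4.4]
width: 0.156
grip_force: 39.0
```

```bash
python3 -c "
from h import *
plan((.431,-.2555,.0290),1.575)
im=vision.read_camera('top');sc=vision.read_camera('scene')
o=np.zeros((450,800,3),np.uint8);o[:,:400]=cv2.resize(im[180:270,265:345,::-1],(400,450),interpolation=2);o[:,400:]=cv2.resize(sc[120:210,200:280,::-1],(400,450),interpolation=2);cv2.imwrite('pics/c3.png',o)"
```

```text
t 6.62 pos [ 0.4319 -0.2554  0.0323] psi 1.574 z [ 2.e-04 -2.e-04 -1.e+00] turn -0.001 pre [ 0.0009 -0.0001  0.0033] post [ 0.0009 -0.0001  0.0033] q [-0.58  0.16  2.14 -0.    0.84 -2.16] F [ 0.6  0.1 -4.4] w 0.0133 gf 39.0
```

View pics/c3.png

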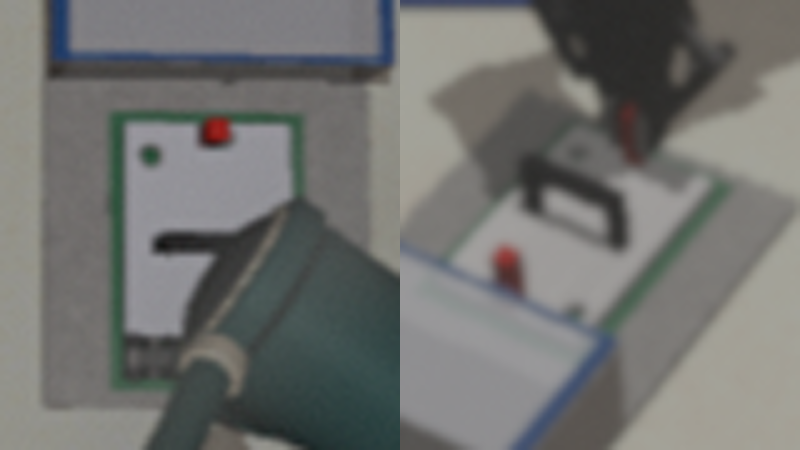

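The plate lies inside the green border on all sides. I'll ease it down, release it and rise.

Request:
jog_arm(turn=[[0,0,0],[0,0,0],[0,0,0],[0,0,0],[0,0,0],[0,0,0],[0,0,0],[0,0,0],[0,0,0],[0,0,0],[0,0,0],[0,0,0],[0,0,0],[0,0,0],[0,0,0],[0,0,0]], delta_pos=[[0,0,0.001],[0,0,0.0005],[0,0,0],[0,0,0],[0,0,0],[0,0,0],[0,0,0],[0,0,-0.01],[0,0,-0.02],[0,0,-0.03],[0,0,-0.03],[0,0,-0.03],[0,0,-0.03],[0,0,-0.03],[0,0,0],[0,0,0]], gripper=[0.005,0.005,0.005,0.03,0.045,0.045,0.045,0.045,0.045,0.045,0.045,0.045,0.045,0.045,0.045,0.045])

```text
time: 8.05
tool_pos: [0.4333, -0.2563, 0.2143]
tcp_rot: [-0.005, 3.136, -0.006]
wrist_force: [-0.3, -0.0, -0.9]
width: 0.524
grip_force: 0.0
```

Request:
jog_arm(turn=[[0,0,0.12],[0,0,0.12],[0,0,0.12],[0,0,0.12],[0,0,0.12],[0,0,0.12],[0,0,0.12],[0,0,0.12],[0,0,0.12],[0,0,0.12],[0,0,0.12],[0,0,0.12],[0,0,0.12],[0,0,0],[0,0,0]], delta_pos=[[0.03,0,0],[0.03,0,0],[0.02,0,0],[0,0,0],[0,0,0],[0,0,0],[0,0,0],[0,0,0],[0,0,0],[0,0,0],[0,0,0],[0,0,0],[0,0,0],[0,0,0],[0,0,0]], gripper=[0.045,0.045,0.045,0.045,0.045,0.045,0.045,0.045,0.045,0.045,0.045,0.045,0.045,0.045,0.045])

```text
time: 9.3
tool_pos: [0.3516, -0.2466, 0.2096]
tcp_rot: [-2.2, -2.239, 0.0]
wrist_force: [0.2, -0.0, 0.2]
width: 0.531
grip_force: 0.0
```

```bash
python3 -c "
from h import *
plan((.498,-.2555,.036),0)
im=vision.read_camera('top');sc=vision.read_camera('scene');np.save('t4.npy',im);np.save('s4.npy',sc)
o=np.zeros((450,800,3),np.uint8);o[:,:400]=cv2.resize(im[180:270,265:345,::-1],(400,450),interpolation=2);o[:,400:]=cv2.resize(sc[120:210,200:280,::-1],(400,450),interpolation=2);cv2.imwrite('pics/c4.png',o)
for n,i,bx in(('top',im,(270,180,345,270)),('scene',sc,(190,130,280,215))):
    for b in blobs(i,(0,110,40),(8,255,255),bx,3): print('red',n,b[0],b[1])
"
```

```text
t 9.3 pos [ 0.3516 -0.2466  0.2096] psi 0.0173 z [-0.0019  0.0014 -1.    ] turn 0.0173 pre [-0.0117  0.1465  0.1733] post [-0.0091  0.1467  0.1733] q [-0.67 -0.2   2.12 -0.    1.22 -0.69] F [ 0.2 -0.   0.2] w 0.0453 gf 0.0
red top 24 [307.92 205.92]
red top 14 [308.29 251.5 ]
red scene 12 [246.25 143.33]
red scene 12 [221.  171.5]
```

View pics/c4.png

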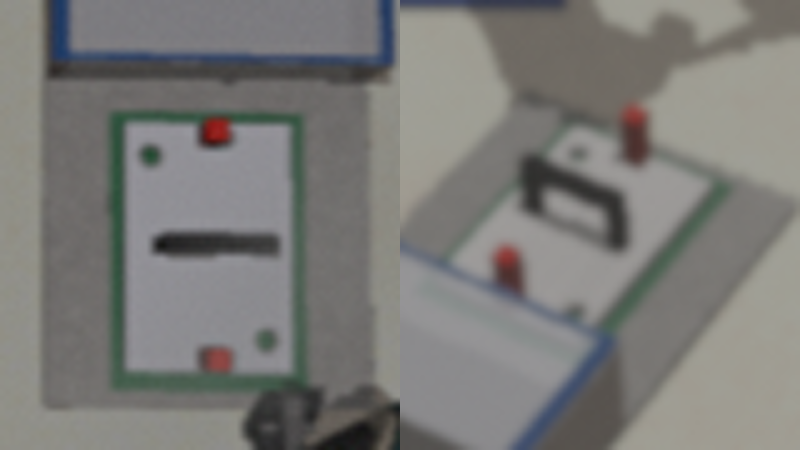

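The plate lies square on the pad, released, with an even green border all round. Next I'll measure the plate, the bar and the flask precisely.

```bash
cat >> h.py <<'E'
def edgerect(n,im,ctr,yaw,L,W,z,chan,band=.009,frac=.7):
    "subpixel: sample profiles across each of the 4 edges of a rectangle at height z, take the strongest gradient; returns centre and yaw"
    g=chan(im.astype(np.float32));ex=np.array([np.cos(yaw),np.sin(yaw)]);ey=np.array([-ex[1],ex[0]])
    s=np.arange(-band,band+1e-6,.0005);out=[]
    for a,b,A,B in((ex,ey,L/2,W/2),(-ex,ey,L/2,W/2),(ey,ex,W/2,L/2),(-ey,ex,W/2,L/2)):
        offs=[]
        us=np.linspace(-frac,frac,25)*B
        for u in us:
            P=[proj(n,[*(ctr+a*(A+k)+b*u),z]) for k in s];P=np.array(P,np.float32)
            v=cv2.remap(g,P[:,:1].copy(),P[:,1:].copy(),cv2.INTER_CUBIC)[:,0]
            d=np.abs(np.gradient(cv2.GaussianBlur(v[:,None],(1,7),0)[:,0]));m=d>d.max()*.5
            offs.append((s[m]*d[m]).sum()/d[m].sum())
        offs=np.array(offs);k=np.abs(offs-np.median(offs))<.003
        p=np.polyfit(us[k],offs[k],1);out.append((np.median(offs),p[0],k.sum()))
    return out
E
python3 - <<'E'
from h import *
np.set_printoptions(precision=4,suppress=True)
t=np.load("t4.npy");s=np.load("s4.npy")
G=lambda i:i[:,:,0]
def run(lab,n,im,c,yaw,L,W,z,ch):
    o=edgerect(n,im,np.array(c),yaw,L,W,z,ch)
    ex=np.array([np.cos(yaw),np.sin(yaw)]);ey=np.array([-ex[1],ex[0]])
    ctr=c+ex*(o[0][0]-o[1][0])/2+ey*(o[2][0]-o[3][0])/2
    # slopes: +ex edge: offset rises with u along ey -> rot -; ey edge: +
    rot=[-o[0][1],o[1][1],o[2][1],-o[3][1]]
    print(lab,n,"ctr",ctr,"dL",o[0][0]+o[1][0],"dW",o[2][0]+o[3][0],"rot",np.array(rot),"yaw",yaw+np.median(rot),[x[2] for x in o])
for _ in(0,):
    run("plate","top",t,(.498,-.255),.01,.15,.10,.018,G)
    run("pad","top",t,(.498,-.255),.01,.17,.12,.008,G)
    for ch,nm in((G,"R"),(lambda i:i[:,:,2],"B")):
        run("flask"+nm,"top",t,(.484,.251),-.114,.16,.11,.045,ch)
        run("flask"+nm,"scene",s,(.484,.251),-.114,.16,.11,.045,ch)
    run("plate","scene",s,(.498,-.255),.01,.15,.10,.018,G)
print("lugs",onz("top",(307.92,205.92),.055),onz("top",(308.29,251.5),.055),tri((307.92,205.92),(221,171.5)),tri((308.29,251.5),(246.25,143.33)))
for n,im,bx in(("top",t,(290,215,325,240)),("scene",s,(218,145,330,172))):
    g=im.max(2);m=np.zeros_like(g);m[bx[1]:bx[3],bx[0]:bx[2]]=(g[bx[1]:bx[3],bx[0]:bx[2]]<70)
    r=cv2.minAreaRect(np.argwhere(m)[:,::-1].astype(np.float32));print("bar",n,m.sum(),r)
    if n=="top":print(onz(n,r[0],.058))
# flask crop both views
o=np.zeros((400,800,3),np.uint8);o[:,:400]=cv2.resize(t[195:265,100:170,::-1],(400,400),interpolation=2);o[:,400:]=cv2.resize(s[195:275,360:440,::-1],(400,400),interpolation=2);cv2.imwrite("pics/c5.png",o)
E
```

```text
plate top ctr [ 0.4989 -0.2547] dL 0.0020600073313737535 dW 0.00226910934917897 rot [ 0.0032 -0.0053 -0.004  -0.0094] yaw 0.005371288183323221 [np.int64(24), np.int64(25), np.int64(25), np.int64(23)]
pad top ctr [ 0.4964 -0.2544] dL -0.005755624657520567 dW -0.006745963501571526 rot [-0.008  -0.0039 -0.0025 -0.0044] yaw 0.00584938348469761 [np.int64(25), np.int64(22), np.int64(25), np.int64(25)]
flaskR top ctr [0.483  0.2516] dL -0.0004948690885769474 dW 0.001365743000699957 rot [ 0.0016 -0.0017 -0.0017  0.0002] yaw -0.11475049411555231 [np.int64(25), np.int64(25), np.int64(25), np.int64(25)]
flaskR scene ctr [0.4808 0.2509] dL 0.002892050563330549 dW 0.0031280699729461367 rot [-0.0005 -0.0415  0.0007  0.0017] yaw -0.11387964464398713 [np.int64(25), np.int64(21), np.int64(25), np.int64(25)]
flaskB top ctr [0.4862 0.2507] dL 0.010664532011949782 dW -0.0008825294643893878 rot [ 0.0016  0.0148 -0.0008 -0.0019] yaw -0.11357930548763406 [np.int64(23), np.int64(24), np.int64(25), np.int64(25)]
flaskB scene ctr [0.4815 0.2454] dL -0.0011616484953018433 dW -0.0023116972487729603 rot [ 0.      0.0022 -0.0019 -0.01  ] yaw -0.1149570190319905 [np.int64(25), np.int64(25), np.int64(19), np.int64(25)]
plate scene ctr [ 0.4943 -0.254 ] dL -0.006205737858038824 dW 0.0013063081700713966 rot [ 0.002  -0.0236 -0.0011  0.0107] yaw 0.010470032794055912 [np.int64(25), np.int64(21), np.int64(25), np.int64(18)]
lugs [ 0.5637 -0.2539  0.055 ] [ 0.4308 -0.2557  0.055 ] (array([ 0.5637, -0.2538,  0.0533]), np.float64(0.0007387069534177845)) (array([ 0.4306, -0.2555,  0.0538]), np.float64(0.0009025649402468089))
bar top 74 ((307.5, 228.5), (3.0, 23.0), 90.0)
[ 0.497  -0.2525  0.058 ]
bar scene 99 ((234.580322265625, 159.81639099121094), (23.82008934020996, 9.047052383422852), 23.629379272460938)
```

View pics/c5.png

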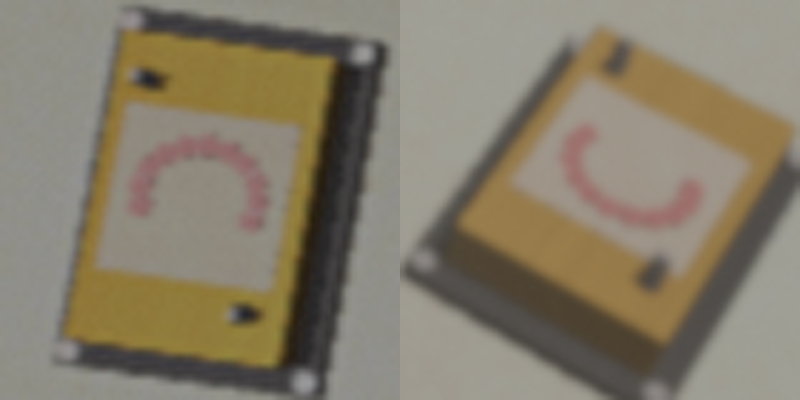

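The flask top and both pins are clear in the two views. The top view fits the true size to within 1.5 mm: centre (0.483, 0.2516), yaw -0.1145. Now for the handle.

Request:
jog_arm(turn=[[0,0,0.009],[0,0,0],[0,0,0],[0,0,0],[0,0,0],[0,0,0],[0,0,0],[0,0,0]], delta_pos=[[-0.001,0.025,0.01],[-0.001,0.025,0.01],[-0.002,0.025,0.01],[-0.002,0.025,0.01],[-0.002,0.025,0.01],[-0.001,0.021,0.01],[0,0,0],[0,0,0]], gripper=[0.045,0.045,0.045,0.045,0.045,0.045,0.045,0.045])

```text
time: 10.07
tool_pos: [0.4983, -0.2547, 0.1494]
tcp_rot: [-2.211, -2.228, 0.001]
wrist_force: [-0.1, 0.4, 0.1]
width: 0.529
grip_force: 0.0
```

```bash
python3 -c "
from h import *
plan((.498,-.2547,.037),0.008)"
```

```text
t 10.07 pos [ 0.4983 -0.2547  0.1494] psi 0.0076 z [-0.0027  0.0014 -1.    ] turn -0.0004 pre [-1.000e-04  0.000e+00  1.124e-01] post [-1.000e-04  0.000e+00  1.124e-01] q [-0.52  0.12  1.94 -0.    1.09 -0.52] F [-0.1  0.4  0.1] w 0.0452 gf 0.0
```

Request:
jog_arm(turn=[[0,0,0],[0,0,0],[0,0,0],[0,0,0],[0,0,0],[0,0,0],[0,0,0],[0,0,0],[0,0,0],[0,0,0],[0,0,0],[0,0,0],[0,0,0],[0,0,0],[0,0,0],[0,0,0]], delta_pos=[[0,0,0.02],[0,0,0.03],[0,0,0.03],[0,0,0.02],[0,0,0.01],[0,0,0.002],[0,0,0],[0,0,0],[0,0,0],[0,0,0],[0,0,0],[0,0,0],[0,0,0],[0,0,0],[0,0,0],[0,0,0]], gripper=[0.045,0.045,0.045,0.045,0.045,0.045,0.045,0.03,0.02,0.01,0.004,0.004,0.004,0.004,0.004,0.004], grip_force=60)

```text
time: 11.4
tool_pos: [0.4997, -0.2561, 0.0409]
tcp_rot: [2.213, 2.225, 0.001]
wrist_force: [-1.7, 0.4, 6.7]
width: 0.124
grip_force: 59.5
```

```bash
python3 -c "
from h import *
plan((.498,-.2547,.037),0.008)"
```

```text
t 11.4 pos [ 0.4997 -0.2561  0.0409] psi 0.0053 z [ 0.0025 -0.0017 -1.    ] turn -0.0027 pre [ 0.0014 -0.0017  0.0039] post [ 0.0014 -0.0017  0.0039] q [-0.52  0.24  2.02 -0.    0.88 -0.52] F [-1.7  0.4  6.7] w 0.0106 gf 59.5
```

Request:
jog_arm(turn=[[0,0,0],[0,0,0],[0,0,0],[0,0,0],[0,0,0],[0,0,0],[0,0,0],[0,0,0],[0,0,0],[0,0,0],[0,0,0]], delta_pos=[[0,0,-0.002],[0,0,-0.004],[0,0,-0.008],[0,0,-0.012],[0,0,-0.016],[0,0,-0.018],[0,0,-0.018],[0,0,-0.016],[0,0,-0.008],[0,0,0],[0,0,0]], gripper=[0.004,0.004,0.004,0.004,0.004,0.004,0.004,0.004,0.004,0.004,0.004])

```text
time: 12.32
tool_pos: [0.4986, -0.2553, 0.1413]
tcp_rot: [2.215, 2.226, 0.0]
wrist_force: [-0.4, -0.1, -5.7]
width: 0.124
grip_force: 58.6
```

```bash
python3 -c "
from h import *
plan((.483,.2516,.140),-.1145)"
```

```text
t 12.32 pos [ 0.4986 -0.2553  0.1413] psi 0.005 z [ 9.e-04 -5.e-04 -1.e+00] turn 0.1195 pre [ 0.507  -0.0131  0.001 ] post [ 0.5018 -0.0734  0.001 ] q [-0.52  0.12  1.95 -0.    1.07 -0.52] F [-0.4 -0.1 -5.7] w 0.0106 gf 58.6
```

Request:
jog_arm(turn=[[0,0,0],[0,0,0],[0,0,0],[0,0,0],[0,0,0],[0,0,0],[0,0,0],[0,0,0],[0,0,0],[0,0,0],[0,0,0],[0,0,0],[0,0,0],[0,0,0],[0,0,0],[0,0,0],[0,0,0],[0,0,0],[0,0,0],[0,0,0]], delta_pos=[[0.006,0,0],[0.012,0,0],[0.018,-0.001,0],[0.024,-0.001,0],[0.03,-0.001,0],[0.03,-0.001,0],[0.03,-0.001,0],[0.03,-0.001,0],[0.03,-0.001,0],[0.03,-0.001,0],[0.03,-0.001,0],[0.03,-0.001,0],[0.03,-0.001,0],[0.03,-0.001,0],[0.03,-0.001,0],[0.03,-0.001,0],[0.03,0,0],[0.024,0,0],[0.018,0,0],[0.012,0,0]], gripper=[0.004,0.004,0.004,0.004,0.004,0.004,0.004,0.004,0.004,0.004,0.004,0.004,0.004,0.004,0.004,0.004,0.004,0.004,0.004,0.004])

```text
time: 13.98
tool_pos: [0.48, 0.251, 0.1395]
tcp_rot: [-2.212, -2.228, 0.003]
wrist_force: [0.6, -0.3, -4.9]
width: 0.126
grip_force: 58.6
```

Request:
jog_arm(turn=[[0,0,0.03],[0,0,0.03],[0,0,0.03],[0,0,0.03],[0,0,0],[0,0,0],[0,0,0]], delta_pos=[[0,0,0],[0,0,0],[0,0,0],[0,0,0],[0,0,0],[0,0,0],[0,0,0]], gripper=[0.004,0.004,0.004,0.004,0.004,0.004,0.004])

```text
time: 14.57
tool_pos: [0.4813, 0.2485, 0.1402]
tcp_rot: [-2.344, -2.091, 0.002]
wrist_force: [0.1, 0.2, -5.6]
width: 0.127
grip_force: 58.6
```

```bash
python3 -c "
from h import *
plan((.483,.2516,.114),-.1145)
im=vision.read_camera('top');sc=vision.read_camera('scene');np.save('t5.npy',im);np.save('s5.npy',sc)
o=np.zeros((450,800,3),np.uint8);o[:,:400]=cv2.resize(im[185:275,95:175,::-1],(400,450),interpolation=2);o[:,400:]=cv2.resize(sc[185:275,360:440,::-1],(400,450),interpolation=2);cv2.imwrite('pics/c6.png',o)"
```

```text
t 14.57 pos [0.4813 0.2485 0.1402] psi -0.1144 z [-1.1e-03 -5.0e-04 -1.0e+00] turn 0.0001 pre [0.0033 0.0014 0.0262] post [0.0033 0.0014 0.0262] q [0.43 0.09 1.98 0.   1.07 0.54] F [ 0.1  0.2 -5.6] w 0.0109 gf 58.6
```

View pics/c6.png

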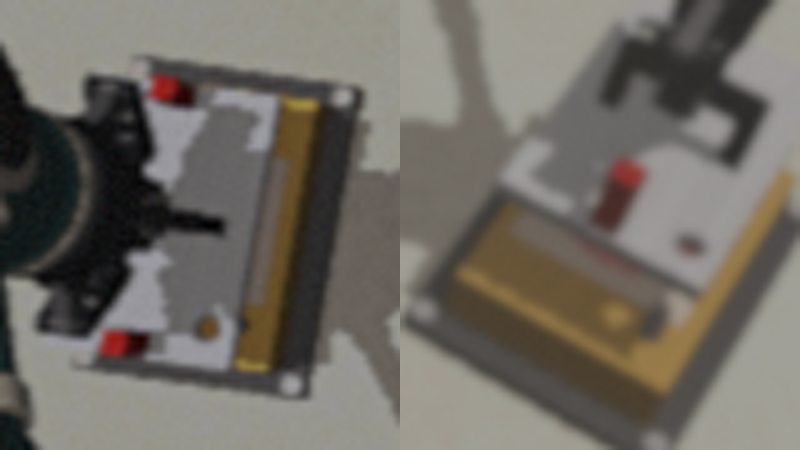

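The plate is held level over the flask, with its hole1 at top (136,250) and hole0 at scene (417,233). I'll go down to just above the pins and measure there.

Request:
jog_arm(turn=[[0,0,0],[0,0,0],[0,0,0],[0,0,0],[0,0,0],[0,0,0],[0,0,0]], delta_pos=[[0.003,0.001,0.004],[0,0,0.007],[0,0,0.007],[0,0,0.004],[0,0,0.001],[0,0,0],[0,0,0]], gripper=[0.004,0.004,0.004,0.004,0.004,0.004,0.004])

```text
time: 15.25
tool_pos: [0.4832, 0.2515, 0.1176]
tcp_rot: [-2.345, -2.09, 0.001]
wrist_force: [-0.9, -0.7, -5.8]
width: 0.126
grip_force: 58.6
```

```bash
cat > m.py <<'E'
from h import *
np.set_printoptions(precision=4,suppress=True)
plan((.483,.2516,.106),-.1145)
s,R,psi=pose();zt=s["tool_pos"][2]-.0329+.010
im=vision.read_camera('top');sc=vision.read_camera('scene');np.save('t6.npy',im);np.save('s6.npy',sc)
F=np.array([.483,.2516]);yaw=-.1145;ex=np.array([np.cos(yaw),np.sin(yaw)]);ey=np.array([-ex[1],ex[0]])
loc=lambda p:np.array([(p[:2]-F)@ex,(p[:2]-F)@ey])
# edges of the plate, in flask axes
def edge(n,img,a,A,b,us,z,band=.008):
    g=img.astype(np.float32).mean(2) if n=="scene" else img[:,:,2].astype(np.float32)
    k=np.arange(-band,band+1e-6,.0005);o=[]
    for u in us:
        P=np.array([proj(n,[*(F+a*(A+q)+b*u),z]) for q in k],np.float32)
        v=cv2.remap(g,P[:,:1].copy(),P[:,1:].copy(),cv2.INTER_CUBIC)[:,0]
        d=np.abs(np.gradient(cv2.GaussianBlur(v[:,None],(1,7),0)[:,0]));m=d>d.max()*.5;o.append((k[m]*d[m]).sum()/d[m].sum())
    o=np.array(o);kk=np.abs(o-np.median(o))<.003;return np.median(o),np.polyfit(us[kk],o[kk],1)[0],kk.sum()
print("plate top -y edge off(outwards -y)",edge("top",im,-ey,.05,ex,np.linspace(-.06,.06,25),zt))
print("plate top +x edge, -y part",edge("top",im,ex,.075,ey,np.linspace(-.045,-.015,12),zt))
print("plate top -x edge, -y part",edge("top",im,-ex,.075,ey,np.linspace(-.045,-.0,12),zt))
print("scene +y edge",edge("scene",sc,ey,.05,ex,np.linspace(-.0,.06,15),zt))
print("scene +x edge",edge("scene",sc,ex,.075,ey,np.linspace(-.04,.04,25),zt))
# holes
for n,img,h in(("top",im,(-.055,-.035)),("scene",sc,(.055,.035))):
    c=proj(n,[*(F+ex*h[0]+ey*h[1]),zt]);x,y=c.round().astype(int)
    w=img[y-5:y+6,x-5:x+6].astype(float);sat=(w.max(2)-w.min(2))
    wt=np.clip(sat-np.median(sat)-12,0,None);yy,xx=np.mgrid[y-5:y+6,x-5:x+6]
    uv=(np.array([(xx*wt).sum(),(yy*wt).sum()])/wt.sum());print("hole",n,"exp",c,"got",uv,(wt>0).sum(),"err flask axes",loc(onz(n,uv,zt))-h)
o=np.zeros((450,800,3),np.uint8);o[:,:400]=cv2.resize(im[185:275,95:175,::-1],(400,450),interpolation=2);o[:,400:]=cv2.resize(sc[185:275,360:440,::-1],(400,450),interpolation=2)
for h in((-.055,-.035),(.055,.035)):
    for n,(ox,oy,dx) in(("top",(95,185,0)),("scene",(360,185,400))):
        p=(proj(n,[*(F+ex*h[0]+ey*h[1]),zt])-[ox-.5,oy-.5])*5+[dx,0]
        q=p.astype(int);cv2.drawMarker(o,tuple(int(v) for v in q),(0,255,0),0,8,1)
cv2.imwrite('pics/c7.png',o)
E
python3 m.py
```

```text
t 15.25 pos [0.4832 0.2515 0.1176] psi -0.115 z [-0.0003 -0.0001 -1.    ] turn -0.0005 pre [ 0.0001 -0.0002  0.0116] post [ 0.0001 -0.0002  0.0116] q [0.43 0.12 2.   0.   1.03 0.55] F [-0.9 -0.7 -5.8] w 0.0108 gf 58.6
plate top -y edge off(outwards -y) (np.float64(-0.00046100901347220655), np.float64(0.002603218348642854), np.int64(25))
plate top +x edge, -y part (np.float64(-0.0004972657878391871), np.float64(-0.025099971255131744), np.int64(12))
plate top -x edge, -y part (np.float64(0.0009657716203629956), np.float64(-0.06094195394620002), np.int64(12))
scene +y edge (np.float64(0.0036675606275738478), np.float64(-0.016370357321960276), np.int64(14))
scene +x edge (np.float64(-0.0014421754177912898), np.float64(-0.0012606812924660239), np.int64(24))
hole top exp [137.7206 249.4417] got [137.6864 249.6243] 15 err flask axes [-0.0005  0.    ]
hole scene exp [414.8055 240.466 ] got [nan nan] 0 err flask axes [nan nan]m.py:27: RuntimeWarning: invalid value encountered in divide
  uv=(np.array([(xx*wt).sum(),(yy*wt).sum()])/wt.sum());print("hole",n,"exp",c,"got",uv,(wt>0).sum(),"err flask axes",loc(onz(n,uv,zt))-h)
```

View pics/c7.png

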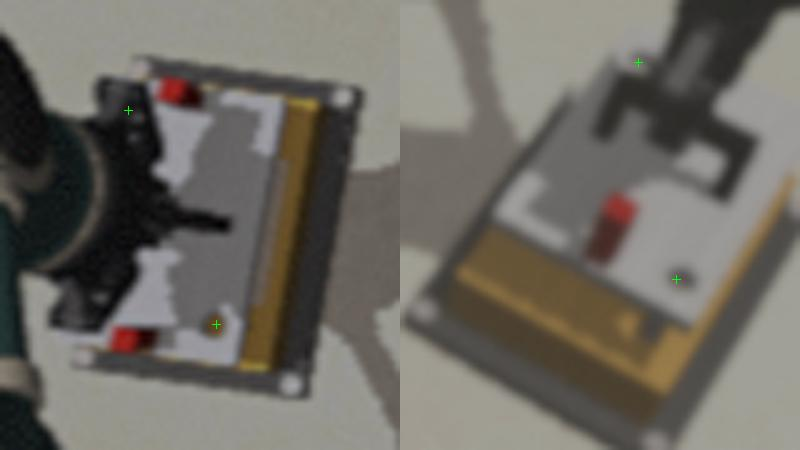

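By the top view, the plate sits over the flask to within about 0.7 mm: the hole is off by (-0.5, 0) mm, and the edges agree. I'll lower gently to just past the pin tips and check the force.

Request:
jog_arm(turn=[[0,0,0],[0,0,0],[0,0,0],[0,0,0],[0,0,0],[0,0,0],[0,0,0],[0,0,0]], delta_pos=[[0,0,0.004],[0,0,0.005],[0,0,0.003],[0,0,0.002],[0,0,0.001],[0,0,0.001],[0,0,0],[0,0,0]], gripper=[0.004,0.004,0.004,0.004,0.004,0.004,0.004,0.004])

```text
time: 16.02
tool_pos: [0.4833, 0.2516, 0.1018]
tcp_rot: [2.345, 2.09, 0.0]
wrist_force: [0.3, 0.6, -5.7]
width: 0.124
grip_force: 58.6
```

```bash
python3 m.py 2>/dev/null|grep -v scene; python3 -c "
from h import *;print(read_state()['torque'])"
```

```text
t 16.02 pos [0.4833 0.2516 0.1018] psi -0.115 z [ 0.0001  0.     -1.    ] turn -0.0005 pre [-0.     -0.0003 -0.0042] post [-0.     -0.0003 -0.0042] q [ 0.43  0.14  2.01 -0.    0.99  0.55] F [ 0.3  0.6 -5.7] w 0.0106 gf 58.6
plate top -y edge off(outwards -y) (np.float64(0.0007996640855572209), np.float64(0.0020800515083930146), np.int64(25))
plate top +x edge, -y part (np.float64(-0.00024138790455720968), np.float64(-0.006010531888269343), np.int64(12))
plate top -x edge, -y part (np.float64(0.0008693411733263151), np.float64(-0.038639158263386424), np.int64(12))
hole top exp [139.3738 249.4491] got [138.7434 249.4539] 11 err flask axes [-0.0003  0.0017]
[-0.0113539  -0.01835949  0.02922701]
```

Request:
jog_arm(turn=[[0,0,0],[0,0,0],[0,0,0],[0,0,0],[0,0,0],[0,0,0]], delta_pos=[[0,0,0.001],[0,0,0.001],[0,0,0.001],[0,0,0.001],[0,0,0],[0,0,0]], gripper=[0.004,0.004,0.004,0.004,0.004,0.004])

```text
time: 16.62
tool_pos: [0.4831, 0.2515, 0.0976]
tcp_rot: [-2.345, -2.09, 0.001]
wrist_force: [0.1, 1.2, -5.6]
width: 0.127
grip_force: 58.6
```

Request:
jog_arm(turn=[[0,0,0],[0,0,0],[0,0,0],[0,0,0],[0,0,0]], delta_pos=[[0,0,0.001],[0,0,0.001],[0,0,0.001],[0,0,0],[0,0,0]], gripper=[0.004,0.004,0.004,0.004,0.004])

```text
time: 17.03
tool_pos: [0.4831, 0.2515, 0.0946]
tcp_rot: [-2.345, -2.09, 0.001]
wrist_force: [-0.6, -0.1, -5.5]
width: 0.128
grip_force: 58.6
```

Now below the taper with no side force. I'll keep lowering.

Request:
jog_arm(turn=[[0,0,0],[0,0,0],[0,0,0],[0,0,0],[0,0,0],[0,0,0],[0,0,0],[0,0,0]], delta_pos=[[0,0,0.002],[0,0,0.002],[0,0,0.002],[0,0,0.002],[0,0,0.002],[0,0,0.002],[0,0,0],[0,0,0]], gripper=[0.004,0.004,0.004,0.004,0.004,0.004,0.004,0.004])

```text
time: 17.7
tool_pos: [0.483, 0.2515, 0.0825]
tcp_rot: [-2.345, -2.09, 0.001]
wrist_force: [1.1, -0.7, -5.4]
width: 0.125
grip_force: 58.6
```

Request:
jog_arm(turn=[[0,0,0],[0,0,0],[0,0,0],[0,0,0],[0,0,0],[0,0,0]], delta_pos=[[0,0,0.001],[0,0,0.001],[0,0,0.001],[0,0,0.001],[0,0,0],[0,0,0]], gripper=[0.004,0.004,0.004,0.004,0.004,0.004])

```text
time: 18.2
tool_pos: [0.4831, 0.2515, 0.0786]
tcp_rot: [-2.345, -2.09, 0.0]
wrist_force: [0.2, -0.2, -5.9]
width: 0.127
grip_force: 58.6
```

Request:
jog_arm(turn=[[0,0,0],[0,0,0],[0,0,0],[0,0,0],[0,0,0]], delta_pos=[[0,0,0.0005],[0,0,0.0005],[0,0,0.0005],[0,0,0],[0,0,0]], gripper=[0.004,0.004,0.004,0.004,0.004])

```text
time: 18.62
tool_pos: [0.4834, 0.2516, 0.0779]
tcp_rot: [2.345, 2.09, 0.0]
wrist_force: [-2.3, -0.8, 0.5]
width: 0.121
grip_force: 59.5
```

Contact came exactly at the seated height, 0.0779, with the weight now on the flask. I'll release.

Request:
jog_arm(turn=[[0,0,0],[0,0,0],[0,0,0],[0,0,0],[0,0,0],[0,0,0],[0,0,0],[0,0,0],[0,0,0],[0,0,0],[0,0,0],[0,0,0],[0,0,0]], delta_pos=[[0,0,0],[0,0,0],[0,0,0],[0,0,0],[0,0,0],[0,0,-0.005],[0,0,-0.01],[0,0,-0.02],[0,0,-0.03],[0,0,-0.03],[0,0,-0.03],[0,0,0],[0,0,0]], gripper=[0.02,0.035,0.045,0.045,0.045,0.045,0.045,0.045,0.045,0.045,0.045,0.045,0.045])

```text
time: 19.7
tool_pos: [0.4853, 0.2525, 0.2062]
tcp_rot: [2.344, 2.089, 0.01]
wrist_force: [-0.6, -0.3, -0.5]
width: 0.53
grip_force: 0.0
```

Request:
jog_arm(turn=[[0,0,0],[0,0,0],[0,0,0],[0,0,0],[0,0,0],[0,0,0],[0,0,0]], delta_pos=[[0.02,0,-0.01],[0.03,0,0],[0.03,0,0],[0.03,0,0],[0.03,0,0],[0,0,0],[0,0,0]], gripper=[0.045,0.045,0.045,0.045,0.045,0.045,0.045])

```text
time: 20.28
tool_pos: [0.4983, 0.3913, 0.2104]
tcp_rot: [-2.343, -2.093, 0.005]
wrist_force: [-0.5, -1.0, -0.7]
width: 0.529
grip_force: 0.0
```

```bash
python3 -c "
from h import *
im=vision.read_camera('top');sc=vision.read_camera('scene')
o=np.zeros((450,800,3),np.uint8);o[:,:400]=cv2.resize(im[185:275,95:175,::-1],(400,450),interpolation=2);o[:,400:]=cv2.resize(sc[185:275,360:440,::-1],(400,450),interpolation=2);cv2.imwrite('pics/c8.png',o)"
```

```text
(no output)
```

View pics/c8.png

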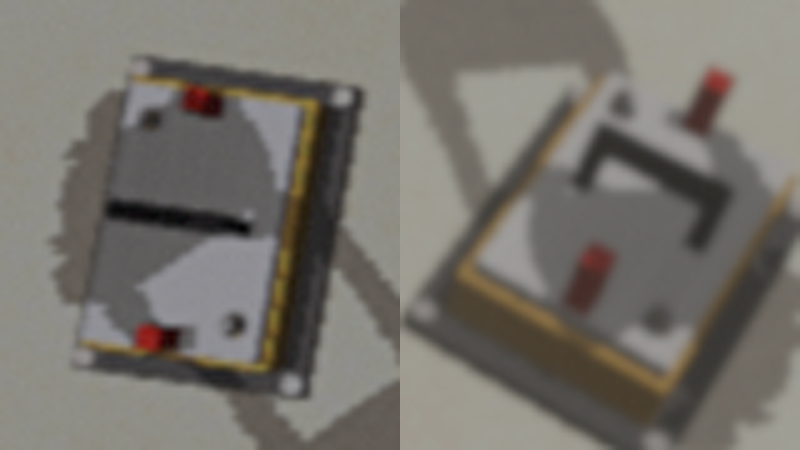

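The plate lies flat and square on the brass block, with pins visible in both holes at crop pixels (150,118) and (233,323). Handing in.

```bash
python3 -c "
from workcell import ticket
print(ticket.finish_job())"
```

```text
the job is handed in; nothing more can be done
None
```

The cover plate was set squarely on the green pad and released, then carried to the flask and lowered home with both pins through its holes, and the job is handed in; no verdict was returned.

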